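# Sort the potting-table oddments into the turntable caddy

## Task

Sort the oddments on the plywood board into the turntable caddy: both cane toppers in the green bay, both hose couplings in the red bay and the terracotta pot foot in the white bay. Stand each one upright on the floor of its bay, and leave the grey pot and the yellow dibber where they are.

Things in the scene. Friction and masses are not known exactly. Their poses are not given: they have to be found in the camera images.
- topper_orange: domed plastic cane topper (cap for the end of a garden cane), orange, standing upright, round, 57 mm tall: flange 38 mm in diameter for the lowest 6 mm, then a plain 32 mm stem up to 46 mm, then a dome. 45 g. Origin: centre of its underside, z up its axis. Starts on the 8 mm thick plywood board. Belongs in the green bay.
- topper_blue: domed plastic cane topper (cap for the end of a garden cane), blue, standing upright, round, 57 mm tall: flange 38 mm in diameter for the lowest 6 mm, then a plain 32 mm stem up to 46 mm, then a dome. 45 g. Origin: centre of its underside, z up its axis. Starts on the 8 mm thick plywood board. Belongs in the green bay.
- coupling_brass: stepped hose coupling, brass, standing upright, round, 55 mm tall: ribbed collar 40 mm in diameter for the lowest 22 mm, then a plain 30 mm neck from 25 mm to 55 mm, with a dark 19 mm mouth in its flat top. 70 g. Origin: centre of its underside, z up its axis. Starts on the 8 mm thick plywood board. Belongs in the red bay.
- coupling_black: stepped hose coupling, black plastic, standing upright, round, 55 mm tall: ribbed collar 40 mm in diameter for the lowest 22 mm, then a plain 30 mm neck from 25 mm to 55 mm, with a dark 19 mm mouth in its flat top. 70 g. Origin: centre of its underside, z up its axis. Starts on the 8 mm thick plywood board. Belongs in the red bay.
- pot_foot: terracotta pot foot, a block standing on its base, 34 mm along its x, 50 mm along its y; 38 mm tall, with a heel rising to 56 mm over the part from y = -11 mm to y = +25 mm (full 34 mm wide in x there). 110 g. Origin: centre of its underside, z up. Best gripped across its 34 mm x width. Starts on the 8 mm thick plywood board. Belongs in the white bay.
- bay_green: green bay of the round turntable caddy (252 mm across): one of three 120 degree sectors, green walls 22 mm high, 3 mm thick, green disc on a flat grey floor. Origin: on the floor in mid-bay, 75 mm from the spin axis, 26 mm above the table; x straight out from the axis, z up. From the origin: side walls 62 mm, outer wall 46 mm along x. The caddy turns (0.08 N m friction) if pushed.
- bay_white: white bay of the round turntable caddy (252 mm across): one of three 120 degree sectors, white walls 22 mm high, 3 mm thick, white disc on a flat grey floor. Origin: on the floor in mid-bay, 75 mm from the spin axis, 26 mm above the table; x straight out from the axis, z up. From the origin: side walls 62 mm, outer wall 46 mm along x. Its hub is 18 mm across, 26 mm high.
- bay_red: red bay of the round turntable caddy (252 mm across): one of three 120 degree sectors, red walls 22 mm high, 3 mm thick, red disc on a flat grey floor. Origin: on the floor in mid-bay, 75 mm from the spin axis, 26 mm above the table; x straight out from the axis, z up. From the origin: side walls 62 mm, outer wall 46 mm along x. All bays turn together.
- pot: small grey stoneware pot, open and empty, rim 62 mm in diameter, 55 mm tall, standing among the things on the board. Origin: centre of its underside. Bystander: to be left where it is.
- dibber: yellow plastic dibber lying flat on the table just beyond the board, 192 mm long along its y, shaft 22 mm thick, a 90 mm cross handle at its -y end. Origin: under its shaft, on the table. Bystander: to be left where it is.

How it is judged:
By the outcome, as a careful person would: the job done as asked, in the order asked, and still so for the second after the job is handed in, with the robot touching nothing.
It also fails if it takes over 141 s, if anything falls off the work surface, if the arm or the gripper's body presses on something with over 40 N, if the wrist force passes 120 N, or if a joint passes its speed limit or range.

## Robot

A 7-joint arm with a two-finger parallel gripper is mounted at the origin on the work surface. World frame = base frame: x ahead of the robot, y to its left, z up, the work surface at z = 0. Lengths are in m, angles in degrees, forces in N, time in s.
With the tool pointing down it reaches from about 0.425 to 0.875 m from the base axis. Payload 4.7 kg.
Tool frame: the origin (TCP) lies at the very end of the fingers, on their centre line; the grasp point (between the pads) lies 19 mm behind it; z points along the fingers, y is the direction in which the jaws open and shut (so a half turn about z gives the same grasp; the last joint's range is limited). The gripper opens to 87 mm and grips with 3 to 60 N. Pads are 19 mm wide; open, the fingers measure 117 mm over their backs; the gripper's body (75 mm by 190 mm) begins 51 mm behind the grasp point.
Start: joints at [66.755, 18.392, -4.016, 83.108, 1.295, 78.541, -3.26], TCP at [0.265, -0.594, 0.223] pointing down, gripper open.
Joint ranges: [-163.93, 163.93], [-17.29, 119.83], [-79.2, 71.16], [3.27, 140.29], [-89.18, 269.18], [5.43, 117.66], [-154.24, 154.24]. Speed limits (degrees/s): [147.25, 147.25, 180, 180, 180, 180, 180].

## Interface

Orientations are given as [roll, pitch, yaw] about the fixed x, y, z axes, in that order (R = Rz(yaw) Ry(pitch) Rx(roll)).
In Python, from cell import * gives the robot as it stands.
- The arm moves only by the tool drive_tool, never from a script. Its argument "moves" is text: rows parted by semicolons, each of 5 numbers parted by spaces: the shift along the tool's x, y, z in m, then the turn about the tool's z in degrees, then the gripper's target within -1 to 1 (fully open at 1, half-way at 0, shut at -1). In form: x y z yaw fingers; .... A call has exactly 8 rows; each row is the pose to reach, as a shift and turn from the pose commanded when the call began, along the tool's axes at that moment; what a row does not reach only later rows make up. A row lasts 1/10 s, in which the tool goes at most 50 mm and 8.59 degrees, less where a joint would pass 70% of its speed; a pose out of reach is approached as far as the arm can. A call with a gripper value outside its range is refused whole. The fingers move at their own pace and stop on an object; "grip_force" is the grip in N (left out, the last holds). Time passes only in rows, so rows that repeat a pose let the fingers close, or fill a call up. It gives the time, the measured TCP pose, the force and the opening at its end, in the units of the state.
- get_obs(): the state, without advancing time (a new reading comes with each control period).
- read_camera(name): name is "scene" or "top"; returns (picture, depth): 480x640x3 uint8, red, green, blue; 480x640 float32, m along the optical axis (not along the pixel's ray), 0 where there is no reading.
- calibration(name): a dict with "intrinsics" (3x3 intrinsics, pixels), "cam_to_world" (4x4, takes a point from camera to world coordinates). Camera axes: x right, y up, looking along -z (the intrinsics and any distortion apply to the point x, -y, -z); pixel columns grow to the right and rows downward; lengths in m; the calibration is good to about 2 mm. A picture is of the moment at which its call begins. calibration takes no time and is no camera call.
- sign_off(): hands the job in, once; it reports no verdict.
Trained networks look in the newest picture that a camera, given by its name, has taken for a name from the list of things; names that differ only in an ending like _2 or _b are one class to them, and where a whole thing is asked for, a point or a joint stands for the part that bears it (a point fixed in the world has none). Each returns a list of dicts, best first, with "conf" (0 to 1); they miss things now and then, are a little off and sometimes report something else, mostly with a low value. They report only what shows in the picture. A call takes as long as a camera call.
- search_frame(camera, name): "uv" ([column, row] in pixels, amid what is visible of it).
- pinpoint(camera, name): "uv" ([column, row] in pixels: a listed point, or the origin of a listed thing).
The state is a dict: "time_s": time; "qpos": joint angles; "joint_velocities": joint speeds; "effort": joint torques, N m; "tool_pos": TCP position; "tool_rot": TCP orientation; "force": force on the tool from outside, world axes, zero at the start; "wrist_torque": the same for the moment, N m; "grip_width": finger opening in m.
Only numpy, scipy, OpenCV 4.12 (cv2) and the standard library are available. Lean on these libraries where they do the work, as an engineer would, in place of code of your own. Each camera call takes 0.05 s, during which the arm holds its last target. There are 200 camera calls.

## Working session

There is one attempt and no reset: what is moved stays moved. The work goes in short steps, Python scripts to look and compute and a tool call to move; the robot and the scene stay as the last step left them, time stands still between calls to the robot, and variables do not carry over. Pictures are saved under pics/ and viewed, about 12 in all and at most 16, crops included, and the job is handed in when it is done.

Besides the shell and the picture viewer there is one more tool, called after ">>>" in YAML: its name, and indented under it one key for each argument. drive_tool: Moves the arm, as the interface text tells. Its arguments: {"type":"object","properties":{"moves":{"type":"string"},"grip_force":{"type":"number"}},"required":["moves"]}

```bash
mkdir -p pics
cat > h.py <<'E'
from cell import *
import numpy as np, cv2
def snap(cam,fn=None):
    p,d=read_camera(cam)
    if fn: cv2.imwrite('pics/'+fn,cv2.cvtColor(p,cv2.COLOR_RGB2BGR))
    return p,d
def ray(cam,uv):
    c=calibration(cam);K=np.array(c["intrinsics"]);T=np.array(c["cam_to_world"])
    dist=c.get("distortion")
    v=np.linalg.inv(K)@np.array([uv[0],uv[1],1.]); v=np.array([v[0],-v[1],-v[2]])
    return T[:3,3],T[:3,:3]@v
def atz(cam,uv,z):
    o,r=ray(cam,uv); return o+r*(z-o[2])/r[2]
def atd(cam,uv,D):
    o,r=ray(cam,uv); d=D[int(round(uv[1])),int(round(uv[0]))]; return o+r*d
def cloud(cam,D):
    c=calibration(cam);K=np.array(c["intrinsics"]);T=np.array(c["cam_to_world"])
    v,u=np.mgrid[:480,:640]; P=np.stack([(u-K[0,2])/K[0,0]*D,-(v-K[1,2])/K[1,1]*D,-D],-1)
    return P@T[:3,:3].T+T[:3,3]
E
python3 - <<'E'
from h import *
np.set_printoptions(precision=4,suppress=True)
for c in("scene","top"):
    k=calibration(c); print(k.keys(),k)
    p,D=snap(c,c+'0.png')
    for n in "topper_orange topper_blue coupling_brass coupling_black pot_foot bay_green bay_white bay_red pot dibber".split():
        for r in pinpoint(c,n)[:2]:
            uv=r["uv"]; z=0.026 if 'bay' in n else 0 if n=='dibber' else .008
            print(n,np.round(uv,1),round(r["conf"],2),atz(c,uv,z))
print(get_obs())
E
```

```text
dict_keys(['intrinsics', 'cam_to_world']) {'intrinsics': array([[609.1208,   0.    , 326.7736],
       [  0.    , 609.1208, 234.6359],
       [  0.    ,   0.    ,   1.    ]]), 'cam_to_world': array([[ 0.5803, -0.6239,  0.5235,  1.1558],
       [ 0.8144,  0.4416, -0.3765, -0.4192],
       [ 0.0037,  0.6448,  0.7643,  0.916 ],
       [ 0.    ,  0.    ,  0.    ,  1.    ]])}
topper_orange [384.1 240.1] 0.76 [0.6093 0.1107 0.008 ]
topper_blue [417.4 208.8] 0.73 [0.5841 0.2176 0.008 ]
coupling_brass [466.5 253.6] 0.2 [0.7259 0.2177 0.008 ]
coupling_black [375.8 183.6] 0.91 [0.4792 0.1935 0.008 ]
pot_foot [453.5 183.9] 0.62 [0.5741 0.3263 0.008 ]
bay_green [168.5 296.6] 0.73 [ 0.5015 -0.2906  0.026 ]
bay_white [232.7 322.8] 0.7 [ 0.6136 -0.2254  0.026 ]
bay_red [232.1 260. ] 0.61 [ 0.4951 -0.1589  0.026 ]
pot [412.5 160.9] 0.79 [0.4707 0.302  0.008 ]
dibber [466.2 253.6] 0.97 [0.7218 0.2229 0.    ]
dict_keys(['intrinsics', 'cam_to_world']) {'intrinsics': array([[543.3065,   0.    , 326.1709],
       [  0.    , 543.3065, 235.7491],
       [  0.    ,   0.    ,   1.    ]]), 'cam_to_world': arr
[... 580 characters left out ...]
 282.5] 0.93 [ 0.5014 -0.2981  0.026 ]
bay_red [398.2 284.9] 0.6 [ 0.4958 -0.1604  0.026 ]
pot [184.5 296.8] 0.65 [0.4699 0.2929 0.008 ]
dibber [218.9 178.1] 0.85 [0.7318 0.2297 0.    ]
{'time_s': 1.1, 'qpos': array([66.7548, 18.3903, -4.0159, 83.1078,  1.2933, 78.5407, -3.2599]), 'joint_velocities': array([ 0.0149, -0.0503, -0.0422,  0.0399,  0.0198,  0.0922, -0.0832]), 'effort': array([  0.0004, -49.1122,  -0.4027, -31.2775,  -0.0635,   0.0336,
         0.    ]), 'tool_pos': array([ 0.2649, -0.5936,  0.2226]), 'tool_rot': array([179.9938,   0.0011,  24.0536]), 'force': array([-0.0072, -0.8632,  0.3564]), 'wrist_torque': array([ 0.0245, -0.0097, -0.0443]), 'grip_width': 0.08720712199821758}
```

View pics/top0.png

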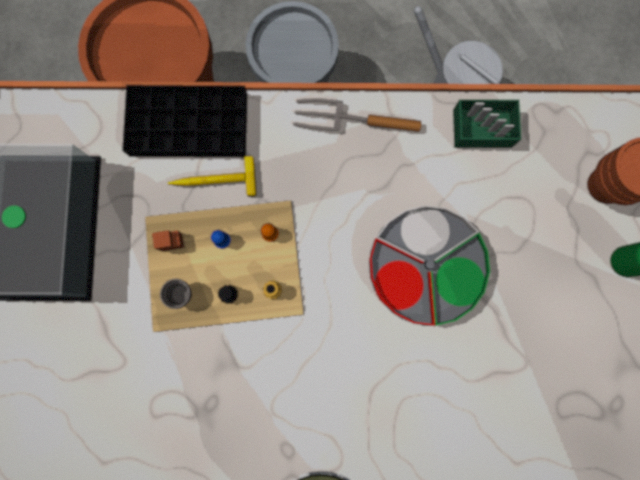

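View pics/scene0.png

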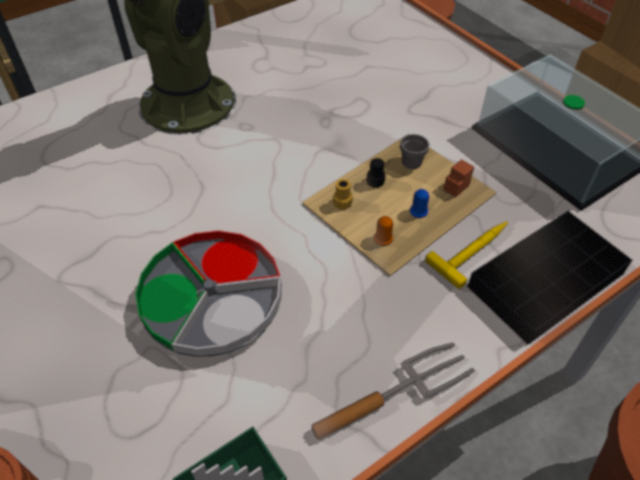

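Run:
```python
from h import *
np.set_printoptions(precision=4,suppress=True)
p,D=snap("top"); P=cloud("top",D)
np.savez('t0.npz',p=p,D=D,P=P)
ok=D>0
for n,x,y in [("or",.609,.112),("bl",.590,.215),("brass",.482,.107),("black",.483,.194),("foot",.583,.322),("pot",.47,.295)]:
    m=ok&(np.hypot(P[...,0]-x,P[...,1]-y)<.045)&(P[...,2]>.045)&(P[...,2]<.09)
    q=P[m]; 
    (cx,cy),(w,h),a=cv2.minAreaRect((q[:,:2]*1000).astype(np.float32))
    print(n,m.sum(),'mean',q.mean(0),'zmax',q[:,2].max(),'rect',round(cx,1),round(cy,1),round(w,1),round(h,1),round(a,1))
    if n=="foot":
        for f in (.035,.057):
            m=ok&(np.hypot(P[...,0]-x,P[...,1]-y)<.045)&(P[...,2]>f); print(f,cv2.minAreaRect((P[m][:,:2]*1000).astype(np.float32)))
# caddy rims: wall tops
m=ok&(P[...,1]<-.08)&(P[...,1]>-.4)&(P[...,0]>.35)&(P[...,2]>.041)&(P[...,2]<.06)
q=P[m]; print('caddy',m.sum(),q.min(0),q.max(0)); print(cv2.minEnclosingCircle((q[:,:2]*1000).astype(np.float32)))
```

```text
or 187 mean [0.6063 0.1122 0.0608] zmax 0.06925639361292002 rect 607.1 112.7 30.8 29.2 89.0
bl 194 mean [0.5916 0.2145 0.0604] zmax 0.06964653873780291 rect 592.1 215.8 29.2 30.5 45.2
brass 177 mean [0.4856 0.1042 0.0627] zmax 0.06868006558519735 rect 486.4 104.3 28.3 28.5 88.7
black 188 mean [0.4761 0.1963 0.0625] zmax 0.06849655600527571 rect 476.5 197.2 28.8 28.4 20.2
foot 416 mean [0.5868 0.3252 0.0596] zmax 0.06963129990079042 rect 587.8 324.8 34.3 50.1 11.1
0.035 ((587.7721557617188, 324.2491760253906), (34.41339874267578, 50.99346160888672), 10.49704647064209)
0.057 ((586.5733032226562, 331.17718505859375), (34.313514709472656, 37.00416564941406), 11.140641212463379)
pot 388 mean [0.4756 0.3025 0.0571] zmax 0.06986634864459407 rect 475.8 298.9 61.0 60.2 76.7
caddy 1960 [ 0.4129 -0.3999  0.041 ] [ 0.8966 -0.0994  0.06  ]
((660.4649047851562, -285.08087158203125), 261.2405090332031)
```

Run:
```python
from h import *
np.set_printoptions(precision=4,suppress=True)
z=np.load('t0.npz');P=z['P'];D=z['D'];p=z['p'].astype(int)
c=np.array([.53,-.22])
m=(D>0)&(np.hypot(P[...,0]-c[0],P[...,1]-c[1])<.15)&(P[...,2]>.043)&(P[...,2]<.06)
q=P[m];print(m.sum(),cv2.minEnclosingCircle((q[:,:2]*1000).astype(np.float32)))
from scipy.optimize import least_squares
c=np.array(cv2.minEnclosingCircle((q[:,:2]).astype(np.float32))[0])
for _ in range(3):
    r=np.hypot(*(q[:,:2]-c).T); s=q[(r>.115)&(r<.135)]
    c=least_squares(lambda v:np.hypot(*(s[:,:2]-v[:2]).T)-v[2],[*c,.124]).x; print(c); c=c[:2]
d=q[:,:2]-c; r=np.hypot(*d.T); a=np.degrees(np.arctan2(d[:,1],d[:,0]))
k=(r>.03)&(r<.105)
print(np.histogram(a[k],np.arange(-180,181,6))[0])
b=np.angle(np.mean(np.exp(3j*np.radians(a[k]))))/3; print('wall angles',np.degrees(b)+np.array([-120,0,120]))
R,G,B=p[...,0],p[...,1],p[...,2]
for n,mm in (("red",(R>170)&(G<70)&(B<70)),("green",(G>90)&(R<60)&(B<110)),("white",(R>180)&(G>180))):
    mm=mm&(np.hypot(P[...,0]-c[0],P[...,1]-c[1])<.11)&(abs(P[...,2]-.026)<.008)
    x=P[mm].mean(0); e=x[:2]-c; print(n,mm.sum(),x,np.hypot(*e),np.degrees(np.arctan2(e[1],e[0])))
```

```text
1267 ((538.199951171875, -224.43258666992188), 125.75582122802734)
[ 0.5381 -0.224   0.1226]
[ 0.5381 -0.224   0.1227]
[ 0.5381 -0.224   0.1227]
[107  15   0   0   0   0   0   0   0   0   0   0   0   0   0   0   0   0
   0   7  93  16   0   0   0   0   0   0   0   0   0   0   0   0   0   0
   0   0   0   6 108  17   0   0   0   0   0   0   0   0   0   0   0   0
   0   0   0   0   0  11]
wall angles [-176.5513  -56.5513   63.4487]
red 1524 [ 0.4992 -0.1656  0.0267] 0.07009902066091502 123.6392360326146
green 1611 [ 0.5066 -0.2854  0.0268] 0.06898982211152553 -117.14221033059177
white 914 [ 0.6051 -0.2059  0.0267] 0.06945361592026414 15.092420680378254
```

>>> drive_tool:
  moves: "0.05 0 0 -8 1;0.1 0 0 -16 1;0.15 0 0 -24 1;0.2 0 0 -32 1;0.25 0 0 -40 1;0.3 0 0 -48 1;0.35 0 0 -56 1;0.4 0 0 -64 1"

```text
time_s: 1.95
tool_pos: [0.6317, -0.4298, 0.2227]
tool_rot: [180.0, 0.0, 88.3]
force: [0.4, -0.2, 0.5]
grip_width: 0.0873
```

>>> drive_tool:
  moves: "0.05 -0.005 0 8.5 0.4;0.1 -0.01 0 17 0.4;0.15 -0.015 0 25.5 0.4;0.2 -0.02 0 34 0.4;0.25 -0.025 0 42.5 0.4;0.3 -0.03 0 51 0.4;0.35 -0.035 0 59.5 0.4;0.4 -0.04 0 68 0.4"

```text
time_s: 2.75
tool_pos: [0.6038, -0.0326, 0.2228]
tool_rot: [180.0, -0.0, 20.2]
force: [0.5, 0.1, -0.4]
grip_width: 0.061
```

```bash
cat > go.py <<'E'
import sys
from h import *
x,y,z,yaw=map(float,sys.argv[1:5])
o=get_obs();t=o["tool_pos"];a=o["tool_rot"][2]; ar=np.radians(a)
d=np.array([x,y])-t[:2]
print('t',o["time_s"],'move',np.round([d@[np.cos(ar),np.sin(ar)],d@[np.sin(ar),-np.cos(ar)],t[2]-z],4),'turn',round((a-yaw+180)%360-180,2),'w',o["grip_width"],'F',o["force"])
E
python3 go.py .607 .1125 .03 0
```

```text
t 2.75 move [ 0.0531 -0.1351  0.1928] turn 20.2 w 0.060960932782495945 F [ 0.46835152  0.06969576 -0.38766957]
```

>>> drive_tool:
  moves: "0.018 -0.045 0 7 0.4;0.035 -0.09 0.02 14 0.4;0.053 -0.135 0.05 20.2 0.4;0.053 -0.135 0.09 20.2 0.4;0.053 -0.135 0.12 20.2 0.4;0.053 -0.135 0.15 20.2 0.4;0.053 -0.135 0.175 20.2 0.4;0.053 -0.135 0.193 20.2 0.4"
  grip_force: 15

```text
time_s: 3.55
tool_pos: [0.6055, 0.11, 0.0274]
tool_rot: [180.0, 0.1, 0.3]
force: [0.5, -0.7, -0.2]
grip_width: 0.0612
```

>>> drive_tool:
  moves: "0 0 0 0 -1;0 0 0 0 -1;0 0 0 0 -1;0 0 0 0 -1;0 0 -0.03 0 -1;0 0 -0.07 0 -1;0 0 -0.11 0 -1;0 0 -0.11 0 -1"

```text
time_s: 4.35
tool_pos: [0.611, 0.1115, 0.1474]
tool_rot: [-179.9, -0.8, 0.3]
force: [0.1, -0.1, -0.1]
grip_width: 0.0315
```

```bash
python3 go.py .53 -.3035 .14 0
python3 - <<'E'
from h import *
snap("scene","s1.png")
E
```

```text
t 4.35 move [-0.0833  0.4145  0.0074] turn 0.33 w 0.03148410018679253 F [ 0.13041292 -0.13332437 -0.11005282]
```

>>> drive_tool:
  moves: "-0.01 0.04 0 0 -1;-0.02 0.09 0 0 -1;-0.03 0.14 0 0 -1;-0.04 0.19 0 0 -1;-0.05 0.24 0 0 -1;-0.06 0.29 0 0 -1;-0.07 0.34 0 0 -1;-0.08 0.385 0 0 -1"

```text
time_s: 5.2
tool_pos: [0.5279, -0.2749, 0.1388]
tool_rot: [-180.0, 0.1, 0.3]
force: [0.2, -1.5, 0.1]
grip_width: 0.0313
```

>>> drive_tool:
  moves: "0 0.02 0 0 -1;0 0.03 0.015 0 -1;0 0.03 0.035 0 -1;0 0.03 0.055 0 -1;0 0.03 0.07 0 -1;0 0.03 0.08 0 -1;0 0.03 0.08 0 -1;0 0.03 0.08 0 -1"

```text
time_s: 6.0
tool_pos: [0.5296, -0.3025, 0.0592]
tool_rot: [-180.0, 0.0, 0.4]
force: [-0.3, -0.6, -0.5]
grip_width: 0.0316
```

```bash
python3 - <<'E'
from h import *
p,d=snap("scene"); cv2.imwrite('pics/s2.png',cv2.resize(p[180:420,80:400,::-1],(800,600),interpolation=cv2.INTER_CUBIC))
E
python3 go.py .53 -.3035 .049 0
```

```text
t 6.05 move [0.0005 0.0006 0.0105] turn 0.37 w 0.031469007312437174 F [ 0.21722839 -0.0967139  -0.85189212]
```

View pics/s2.png

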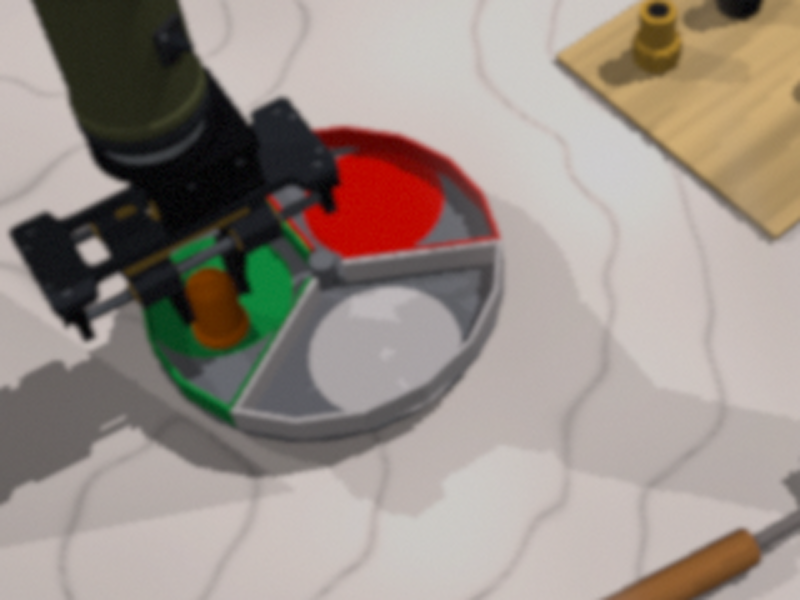

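>>> drive_tool:
  moves: "0 0 0.005 0 -1;0 0 0.01 0 -1;0 0 0.01 0 -1;0 0 0.01 0 0.2;0 0 0.01 0 0.2;0 0 0.01 0 0.2;0 0 0.01 0 0.2;0 0 -0.02 0 0.2"

```text
time_s: 6.85
tool_pos: [0.5257, -0.3015, 0.075]
tool_rot: [-179.7, 0.5, 0.3]
force: [0.6, 0.4, 0.3]
grip_width: 0.0514
```

>>> drive_tool:
  moves: "0 0 -0.05 0 0.2;0.005 0 -0.1 0 0.3;0.01 -0.05 -0.1 0 0.4;0.02 -0.1 -0.1 0 0.4;0.03 -0.15 -0.1 0 0.4;0.035 -0.2 -0.1 0 0.4;0.04 -0.25 -0.1 0 0.4;0.045 -0.3 -0.1 0 0.4"

```text
time_s: 7.65
tool_pos: [0.572, -0.0041, 0.1793]
tool_rot: [180.0, 0.0, 0.3]
force: [0.5, 0.3, 0.1]
grip_width: 0.0608
```

```bash
python3 go.py .592 .215 .03 0;python3 - <<'E'
from h import *
p,d=snap("scene"); cv2.imwrite('pics/s3.png',cv2.resize(p[150:420,80:440,::-1],(800,600),interpolation=cv2.INTER_CUBIC))
E
```

```text
t 7.65 move [ 0.0212 -0.219   0.1493] turn 0.31 w 0.06082551806928221 F [0.52980065 0.31791785 0.09268669]
```

View pics/s3.png

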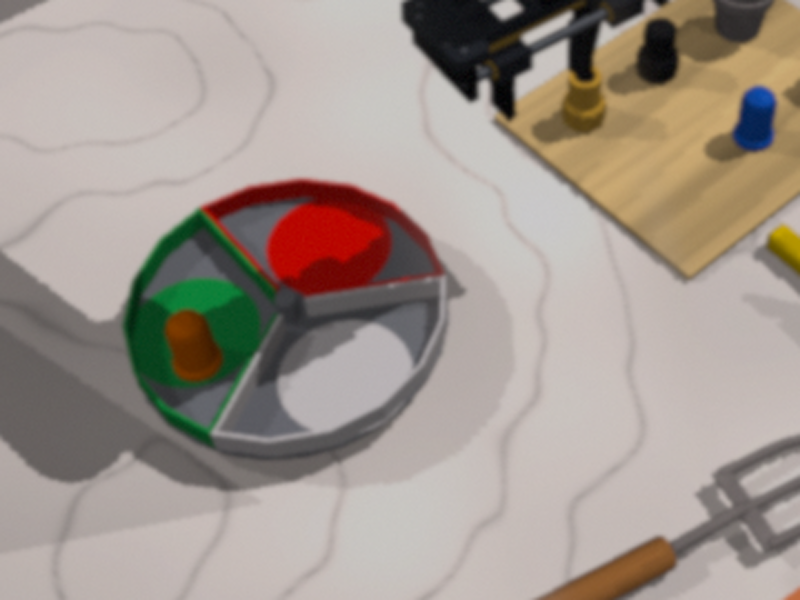

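>>> drive_tool:
  moves: "0.005 -0.045 0 0 0.4;0.01 -0.095 0 0 0.4;0.015 -0.145 0.01 0 0.4;0.02 -0.19 0.03 0 0.4;0.021 -0.219 0.06 0 0.4;0.021 -0.219 0.1 0 0.4;0.021 -0.219 0.13 0 0.4;0.021 -0.219 0.149 0 0.4"

```text
time_s: 8.5
tool_pos: [0.5901, 0.2124, 0.0269]
tool_rot: [179.9, 0.3, 0.4]
force: [-0.2, -0.3, -0.3]
grip_width: 0.0603
```

>>> drive_tool:
  moves: "0 0 0 0 0.4;0 0 0 0 -1;0 0 0 0 -1;0 0 0 0 -1;0 0 0 0 -1;0 0 -0.03 0 -1;0 0 -0.07 0 -1;0 0 -0.11 0 -1"

```text
time_s: 9.3
tool_pos: [0.5916, 0.2131, 0.1418]
tool_rot: [180.0, 0.0, 0.3]
force: [0.7, 0.4, -1.1]
grip_width: 0.031
```

```bash
python3 go.py .4795 -.278 .049 0
```

```text
t 9.3 move [-0.115   0.4904  0.0928] turn 0.34 w 0.03098766387964669 F [ 0.7353242   0.39709947 -1.10902274]
```

>>> drive_tool:
  moves: "-0.01 0.04 0 0 -1;-0.02 0.09 0 0 -1;-0.03 0.14 0 0 -1;-0.045 0.19 0 0 -1;-0.055 0.24 0 0 -1;-0.07 0.29 0 0 -1;-0.08 0.34 0 0 -1;-0.09 0.385 0 0 -1"

```text
time_s: 10.1
tool_pos: [0.5047, -0.1699, 0.1415]
tool_rot: [179.9, -0.1, 0.3]
force: [0.9, 0.0, -0.5]
grip_width: 0.0313
```

>>> drive_tool:
  moves: "-0.01 0.045 0 0 -1;-0.02 0.085 0 0 -1;-0.025 0.105 0.01 0 -1;-0.025 0.105 0.03 0 -1;-0.025 0.105 0.055 0 -1;-0.025 0.105 0.07 0 -1;-0.025 0.105 0.08 0 -1;-0.025 0.105 0.08 0 -1"

```text
time_s: 10.9
tool_pos: [0.4813, -0.2728, 0.0605]
tool_rot: [180.0, -0.0, 0.4]
force: [0.5, -0.2, -1.0]
grip_width: 0.0309
```

```bash
python3 go.py .4795 -.278 .049 0
```

```text
t 10.9 move [-0.0019  0.0052  0.0115] turn 0.38 w 0.030881622444358194 F [ 0.45664978 -0.16706434 -0.97958933]
```

>>> drive_tool:
  moves: "-0.002 0.005 0.004 0 -1;-0.002 0.005 0.011 0 -1;-0.002 0.005 0.011 0 -1;-0.002 0.005 0.011 0 0.15;-0.002 0.005 0.011 0 0.15;-0.002 0.005 0.011 0 0.15;-0.002 0.005 0.011 0 0.15;-0.002 0.005 -0.02 0 0.15"

```text
time_s: 11.7
tool_pos: [0.4752, -0.2764, 0.0764]
tool_rot: [-179.7, 0.5, 0.3]
force: [-0.4, -0.9, -0.4]
grip_width: 0.0496
```

>>> drive_tool:
  moves: "0 0 -0.05 0 0.2;0 0 -0.1 0 0.3;0 -0.05 -0.1 0 0.4;0 -0.1 -0.1 0 0.4;0 -0.15 -0.1 0 0.4;0 -0.2 -0.1 0 0.4;0 -0.25 -0.1 0 0.4;0 -0.3 -0.1 0 0.4"

```text
time_s: 12.5
tool_pos: [0.4765, 0.0236, 0.1804]
tool_rot: [180.0, 0.0, 0.3]
force: [1.0, 0.5, -0.6]
grip_width: 0.0608
```

```bash
python3 go.py .486 .1045 .034 0
```

```text
t 12.5 move [ 0.01   -0.0808  0.1464] turn 0.31 w 0.060833369057423634 F [ 0.97839801  0.45920095 -0.57552024]
```

>>> drive_tool:
  moves: "0.005 -0.045 0 0 0.4;0.01 -0.07 0 0 0.4;0.01 -0.081 0.02 0 0.4;0.01 -0.081 0.06 0 0.4;0.01 -0.081 0.1 0 0.4;0.01 -0.081 0.13 0 0.4;0.01 -0.081 0.146 0 0.4;0.01 -0.081 0.146 0 0.4"

```text
time_s: 13.3
tool_pos: [0.4839, 0.1023, 0.0317]
tool_rot: [180.0, 0.4, 0.3]
force: [0.3, 0.4, -0.2]
grip_width: 0.0608
```

>>> drive_tool:
  moves: "0 0 0 0 -1;0 0 0 0 -1;0 0 0 0 -1;0 0 0 0 -1;0 0 0 0 -1;0 0 -0.03 0 -1;0 0 -0.07 0 -1;0 0 -0.11 0 -1"

```text
time_s: 14.1
tool_pos: [0.4859, 0.1029, 0.1454]
tool_rot: [180.0, 0.1, 0.3]
force: [1.3, 0.2, -0.6]
grip_width: 0.0289
```

```bash
python3 go.py .474 -.178 .053 0;python3 - <<'E'
from h import *
p,d=snap("scene"); cv2.imwrite('pics/s4.png',cv2.resize(p[120:390,80:440,::-1],(800,600),interpolation=cv2.INTER_CUBIC))
E
```

```text
t 14.1 move [-0.0136  0.2808  0.0924] turn 0.35 w 0.028933882800131667 F [ 1.30250268  0.19415089 -0.57314577]
```

View pics/s4.png

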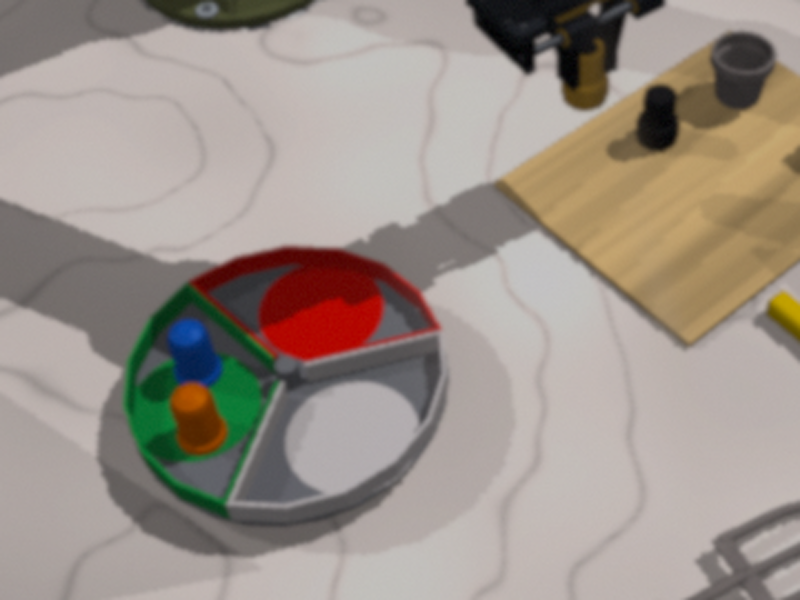

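>>> drive_tool:
  moves: "0 0.04 0 0 -1;-0.003 0.085 0 0 -1;-0.006 0.13 0 0 -1;-0.009 0.175 0 0 -1;-0.012 0.22 0 0 -1;-0.013 0.255 0 0 -1;-0.013 0.275 0 0 -1;-0.013 0.28 0.01 0 -1"

```text
time_s: 14.95
tool_pos: [0.4756, -0.1806, 0.1352]
tool_rot: [179.9, -0.1, 0.1]
force: [0.9, 0.1, -0.6]
grip_width: 0.0287
```

>>> drive_tool:
  moves: "0 0 0.025 0 -1;0 0 0.05 0 -1;0 0 0.065 0 -1;0 0 0.07 0 -1;0 0 0.07 0 -1;0 0 0.07 0 -1;0 0 0.07 0 -1;0 0 0.07 0 -1"

```text
time_s: 15.75
tool_pos: [0.4759, -0.1773, 0.0654]
tool_rot: [180.0, -0.1, 0.3]
force: [-0.0, -0.0, -0.9]
grip_width: 0.0291
```

```bash
python3 go.py .473 -.177 .053 0
```

```text
t 15.75 move [-0.0029 -0.0004  0.0124] turn 0.33 w 0.02905189458233781 F [-0.01638222 -0.02552959 -0.85515709]
```

>>> drive_tool:
  moves: "-0.003 0 0.005 0 -1;-0.003 0 0.012 0 -1;-0.003 0 0.012 0 -1;-0.003 0 0.012 0 0.15;-0.003 0 0.012 0 0.15;-0.003 0 0.012 0 0.15;-0.003 0 0.012 0 0.15;-0.003 0 -0.02 0 0.15"

```text
time_s: 16.55
tool_pos: [0.4688, -0.176, 0.0811]
tool_rot: [-179.8, 0.5, 0.3]
force: [0.3, 0.6, 0.3]
grip_width: 0.0494
```

>>> drive_tool:
  moves: "0 0 -0.05 0 0.2;0 0 -0.1 0 0.3;0 -0.05 -0.1 0 0.35;0 -0.1 -0.1 0 0.35;0 -0.15 -0.1 0 0.35;0 -0.2 -0.1 0 0.35;0 -0.25 -0.1 0 0.35;0 -0.3 -0.1 0 0.35"

```text
time_s: 17.35
tool_pos: [0.4702, 0.1247, 0.1848]
tool_rot: [180.0, -0.1, 0.3]
force: [1.2, 0.1, -0.3]
grip_width: 0.0587
```

```bash
python3 go.py .4765 .197 .034 0
```

```text
t 17.35 move [ 0.0067 -0.0723  0.1508] turn 0.31 w 0.0586658881284723 F [ 1.23461861  0.13303968 -0.26343687]
```

>>> drive_tool:
  moves: "0.005 -0.045 0 0 0.35;0.007 -0.065 0 0 0.35;0.007 -0.072 0.02 0 0.35;0.007 -0.072 0.06 0 0.35;0.007 -0.072 0.1 0 0.35;0.007 -0.072 0.13 0 0.35;0.007 -0.072 0.151 0 0.35;0.007 -0.072 0.151 0 0.35"

```text
time_s: 18.15
tool_pos: [0.4744, 0.1939, 0.0305]
tool_rot: [179.9, 0.4, 0.3]
force: [-1.4, 0.0, -1.0]
grip_width: 0.0589
```

>>> drive_tool:
  moves: "0 0 0 0 -1;0 0 0 0 -1;0 0 0 0 -1;0 0 0 0 -1;0 0 0 0 -1;0 0 -0.03 0 -1;0 0 -0.07 0 -1;0 0 -0.11 0 -1"

```text
time_s: 18.95
tool_pos: [0.4765, 0.1947, 0.1445]
tool_rot: [180.0, 0.1, 0.3]
force: [0.7, 0.7, -0.5]
grip_width: 0.0286
```

```bash
python3 go.py .520 -.146 .053 0;python3 - <<'E'
from h import *
p,d=snap("scene"); cv2.imwrite('pics/s5.png',cv2.resize(p[120:390,80:440,::-1],(800,600),interpolation=cv2.INTER_CUBIC))
E
```

```text
t 18.95 move [0.0415 0.3409 0.0915] turn 0.34 w 0.028634793036607577 F [ 0.7059015   0.65511439 -0.51913946]
```

View pics/s5.png

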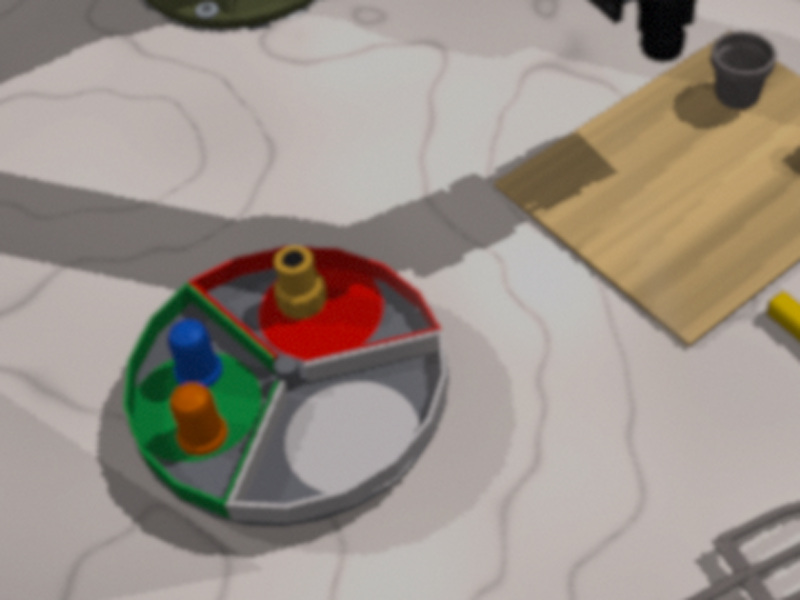

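>>> drive_tool:
  moves: "0.005 0.04 0 0 -1;0.012 0.09 0 0 -1;0.018 0.14 0 0 -1;0.024 0.19 0 0 -1;0.03 0.24 0 0 -1;0.036 0.285 0 0 -1;0.041 0.32 0 0 -1;0.042 0.338 0.01 0 -1"

```text
time_s: 19.8
tool_pos: [0.5219, -0.1473, 0.1343]
tool_rot: [179.9, -0.2, 0.0]
force: [-0.1, -0.4, 0.7]
grip_width: 0.0288
```

>>> drive_tool:
  moves: "0 0.002 0.025 0 -1;0 0.002 0.05 0 -1;0 0.002 0.065 0 -1;0 0.002 0.07 0 -1;0 0.002 0.07 0 -1;0 0.002 0.07 0 -1;0 0.002 0.07 0 -1;0 0.002 0.07 0 -1"

```text
time_s: 20.6
tool_pos: [0.5218, -0.145, 0.0645]
tool_rot: [180.0, -0.1, 0.3]
force: [-0.4, 0.4, -0.5]
grip_width: 0.029
```

```bash
python3 go.py .520 -.146 .053 0
```

```text
t 20.6 move [-0.0018  0.001   0.0115] turn 0.33 w 0.02901718270316129 F [-0.43636881  0.35406057 -0.54954543]
```

>>> drive_tool:
  moves: "-0.002 0.001 0.005 0 -1;-0.002 0.001 0.0115 0 -1;-0.002 0.001 0.0115 0 -1;-0.002 0.001 0.0115 0 0.15;-0.002 0.001 0.0115 0 0.15;-0.002 0.001 0.0115 0 0.15;-0.002 0.001 0.0115 0 0.15;-0.002 0.001 -0.02 0 0.15"

```text
time_s: 21.4
tool_pos: [0.5155, -0.145, 0.0799]
tool_rot: [-179.8, 0.5, 0.3]
force: [-0.2, 0.0, -0.3]
grip_width: 0.0494
```

>>> drive_tool:
  moves: "0 0 -0.05 0 0.2;0 0 -0.1 0 0.3;0.01 -0.045 -0.1 -8.5 0.4;0.02 -0.09 -0.1 -17 0.4;0.03 -0.14 -0.1 -25.5 0.4;0.04 -0.19 -0.1 -34 0.4;0.05 -0.24 -0.1 -42.5 0.4;0.055 -0.29 -0.1 -51 0.4"

```text
time_s: 22.2
tool_pos: [0.5725, 0.1428, 0.1836]
tool_rot: [180.0, -0.0, 51.6]
force: [-0.3, -0.7, 0.0]
grip_width: 0.0611
```

```bash
python3 go.py .587 .3285 .032 100.5;python3 - <<'E'
from h import *
np.set_printoptions(precision=4,suppress=True)
p,D=snap("top"); P=cloud("top",D)
for n,x,y in [("foot",.587,.325)]:
    m=(D>0)&(np.hypot(P[...,0]-x,P[...,1]-y)<.045)&(P[...,2]>.057)&(P[...,2]<.09)
    print(m.sum(),cv2.minAreaRect((P[m][:,:2]*1000).astype(np.float32)))
cv2.imwrite('pics/t6.png',cv2.resize(p[180:350,140:510,::-1],(800,368),interpolation=cv2.INTER_CUBIC))
E
```

```text
t 22.2 move [ 0.1545 -0.1039  0.1516] turn -48.87 w 0.06108902394331335 F [-0.33762328 -0.6669929   0.02485702]
269 ((586.6519165039062, 331.4952392578125), (34.74256134033203, 36.677337646484375), 11.999689102172852)
```

View pics/t6.png

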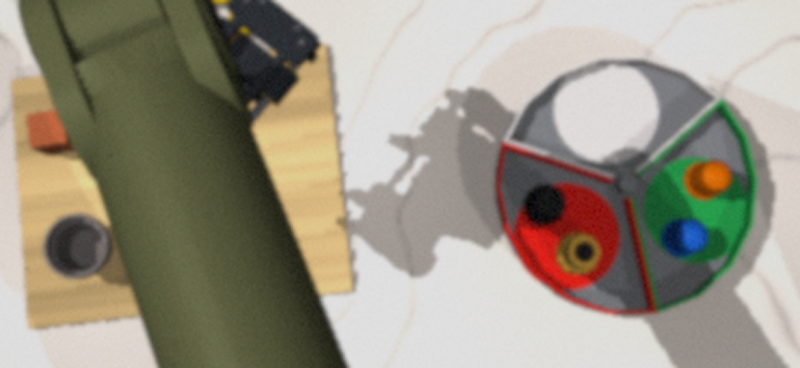

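>>> drive_tool:
  moves: "0.03 -0.02 0 -8.4 0.4;0.065 -0.045 0 -16.8 0.4;0.1 -0.07 0 -25 0.4;0.135 -0.09 0 -33 0.4;0.1545 -0.104 0.02 -41 0.4;0.1545 -0.104 0.05 -49 0.4;0.1545 -0.104 0.08 -49 0.4;0.1545 -0.104 0.08 -49 0.4"

```text
time_s: 23.05
tool_pos: [0.5848, 0.3245, 0.0984]
tool_rot: [-179.5, 0.2, 100.3]
force: [-0.1, -1.1, 0.7]
grip_width: 0.0611
```

```bash
python3 go.py .587 .3285 .032 100.5
```

```text
t 23.05 move [0.0035 0.0029 0.0664] turn -0.19 w 0.06113466426849559 F [-0.05769069 -1.14408824  0.70707036]
```

>>> drive_tool:
  moves: "0.001 0 0.02 0 0.4;0.001 0 0.045 0 0.4;0.001 0 0.06 0 0.4;0.001 0 0.07 0 0.4;0.001 0 0.07 0 0.4;0.001 0 0.07 0 0.4;0.001 0 0.07 0 0.4;0.001 0 0.07 0 0.4"

```text
time_s: 23.85
tool_pos: [0.5878, 0.3282, 0.0347]
tool_rot: [179.9, -0.0, 100.3]
force: [-0.8, 0.4, 0.4]
grip_width: 0.061
```

>>> drive_tool:
  moves: "0 0 0 0 -1;0 0 0 0 -1;0 0 0 0 -1;0 0 0 0 -1;0 0 -0.02 0 -1;0 0 -0.05 0 -1;0 0 -0.08 0 -1;0 0 -0.11 0 -1"
  grip_force: 25

```text
time_s: 24.65
tool_pos: [0.5868, 0.3276, 0.1441]
tool_rot: [-179.9, 0.0, 100.3]
force: [0.1, -0.4, -1.6]
grip_width: 0.0335
```

```bash
python3 go.py .614 -.219 .052 90;python3 - <<'E'
from h import *
p,d=snap("scene"); cv2.imwrite('pics/s7.png',cv2.resize(p[100:280,300:540,::-1],(800,600),interpolation=cv2.INTER_CUBIC))
E
```

```text
t 24.65 move [-0.5426 -0.0714  0.0921] turn 10.34 w 0.03354303172060036 F [ 0.10571975 -0.41634879 -1.55751063]
```

View pics/s7.png

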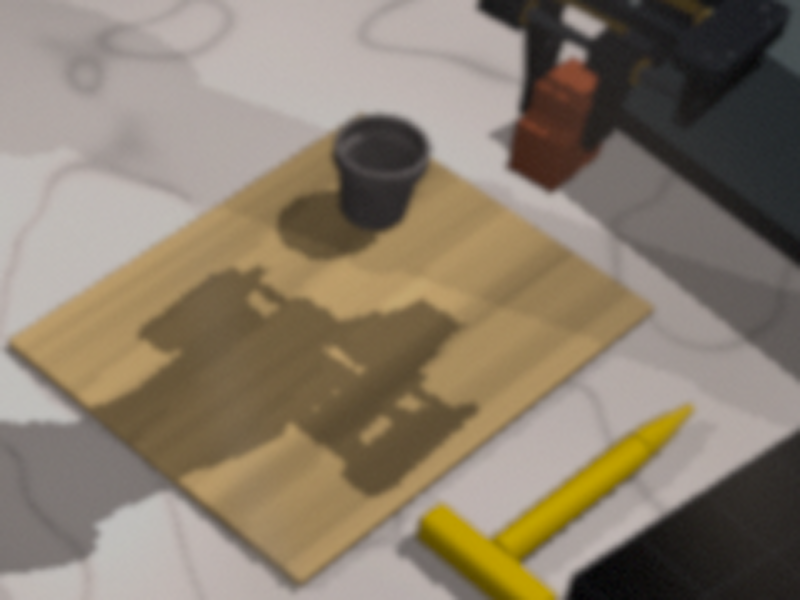

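>>> drive_tool:
  moves: "-0.04 -0.005 0 2 -1;-0.09 -0.012 0 4 -1;-0.14 -0.018 0 6 -1;-0.19 -0.025 0 8 -1;-0.24 -0.032 0 10.3 -1;-0.29 -0.038 0 10.3 -1;-0.34 -0.045 0 10.3 -1;-0.39 -0.051 0 10.3 -1"

```text
time_s: 25.5
tool_pos: [0.6063, -0.0641, 0.1432]
tool_rot: [-180.0, 0.0, 90.0]
force: [1.0, -0.9, -1.7]
grip_width: 0.0342
```

```bash
python3 go.py .613 -.217 .053 90
```

```text
t 25.5 move [-0.1529  0.0066  0.0902] turn 0.04 w 0.034198823811818435 F [ 1.03986146 -0.86813233 -1.69602264]
```

>>> drive_tool:
  moves: "-0.045 0.002 0 0 -1;-0.09 0.004 0 0 -1;-0.13 0.006 0 0 -1;-0.15 0.006 0.015 0 -1;-0.153 0.006 0.04 0 -1;-0.153 0.006 0.065 0 -1;-0.153 0.006 0.077 0 -1;-0.153 0.006 0.077 0 -1"

```text
time_s: 26.3
tool_pos: [0.6111, -0.2132, 0.0636]
tool_rot: [-179.7, -0.1, 90.1]
force: [-0.1, -0.3, -1.2]
grip_width: 0.0344
```

>>> drive_tool:
  moves: "0 0 0 0 -1;0 0 0 0 -1;0 0 0 0 -1;0 0 0 0 -1;0 0 0.004 0 -1;0 0 0.008 0 -1;0 0 0.008 0 -1;0 0 0.008 0 -1"

```text
time_s: 27.1
tool_pos: [0.6127, -0.215, 0.0582]
tool_rot: [-180.0, -0.0, 90.0]
force: [0.4, 0.1, -1.0]
grip_width: 0.0338
```

```bash
python3 go.py .613 -.217 .053 90;python3 - <<'E'
from h import *
p,d=snap("scene"); cv2.imwrite('pics/s8.png',cv2.resize(p[180:390,120:400,::-1],(800,600),interpolation=cv2.INTER_CUBIC))
E
```

```text
t 27.1 move [-0.002   0.0003  0.0052] turn 0.03 w 0.03380537957061559 F [ 0.40640794  0.07660236 -0.99257539]
```

View pics/s8.png

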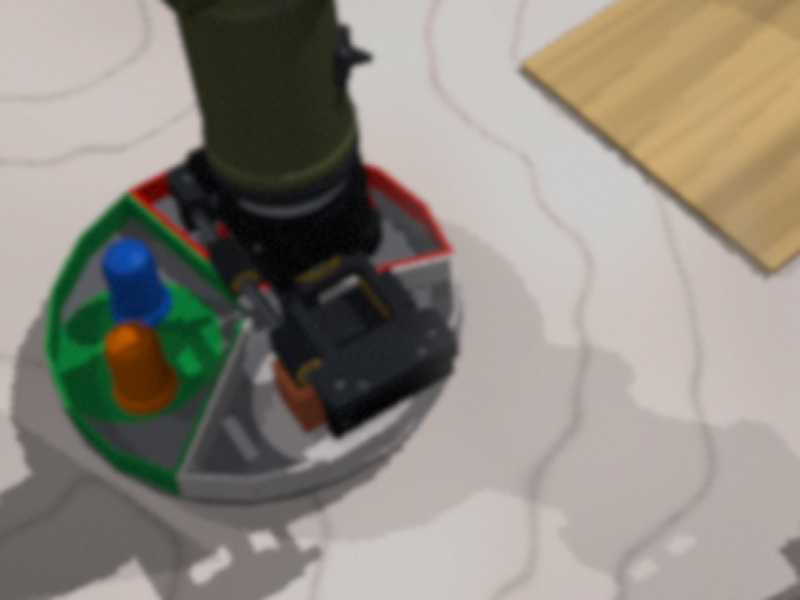

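>>> drive_tool:
  moves: "0 0 0.003 0 -1;0 0 0.0055 0 -1;0 0 0.0055 0 -1;0 0 0.0055 0 0.2;0 0 0.0055 0 0.2;0 0 0.0055 0 0.2;0 0 0.0055 0 0.2;0 0 -0.02 0 0.2"

```text
time_s: 27.95
tool_pos: [0.61, -0.2144, 0.0751]
tool_rot: [-179.6, -0.1, 90.0]
force: [-0.3, 0.2, -0.6]
grip_width: 0.0519
```

>>> drive_tool:
  moves: "0 0 -0.05 0 0.2;0 0 -0.1 0 0.2;0 0 -0.14 0 0.2;0 0.04 -0.14 0 0.2;0.04 0.07 -0.14 0 0.2;0.08 0.1 -0.14 0 0.2;0.13 0.1 -0.14 0 0.2;0.17 0.1 -0.14 0 0.2"

```text
time_s: 28.75
tool_pos: [0.7131, -0.0408, 0.2177]
tool_rot: [-180.0, -0.1, 90.2]
force: [0.5, 1.5, 0.7]
grip_width: 0.052
```

>>> drive_tool:
  moves: "0.04 0 0 0 0.2;0.08 0 0 0 0.2;0.08 0 0 0 0.2;0.08 0 0 0 0.2;0.08 0 0 0 0.2;0.08 0 0 0 0.2;0.08 0 0 0 0.2;0.08 0 0 0 0.2"

```text
time_s: 29.55
tool_pos: [0.7129, 0.0339, 0.2185]
tool_rot: [-180.0, 0.0, 89.9]
force: [-0.7, 0.1, -0.4]
grip_width: 0.0522
```

Run:
```python
from h import *
np.set_printoptions(precision=4,suppress=True)
p,D=snap("top"); P=cloud("top",D)
for n,x,y in [("or",.53,-.3035),("bl",.4795,-.278),("brass",.473,-.177),("black",.52,-.146),("foot",.613,-.219),("pot",.476,.299)]:
    m=(D>0)&(np.hypot(P[...,0]-x,P[...,1]-y)<(.035 if n!="pot" else .045))&(P[...,2]>(.056 if n!="pot" else .045))&(P[...,2]<.1); q=P[m]
    if len(q): print(n,m.sum(),q.mean(0),q[:,2].max(),cv2.minAreaRect((q[:,:2]*1000).astype(np.float32)))
    else: print(n,'none')
print(get_obs()["tool_pos"],get_obs()["time_s"])
cv2.imwrite('pics/t9.png',p[:,:,::-1])
p,d=snap("scene"); cv2.imwrite('pics/s9.png',cv2.resize(p[120:390,100:460,::-1],(800,600),interpolation=cv2.INTER_CUBIC))
```

```text
or 215 [ 0.5413 -0.2995  0.0773] 0.08676842460128475 ((528.963623046875, -301.0968322753906), (30.4208927154541, 56.58799362182617), 86.51393127441406)
bl 219 [ 0.4859 -0.2753  0.077 ] 0.08698165717771289 ((486.982177734375, -277.328125), (29.93449592590332, 31.79229164123535), 75.88843536376953)
brass 142 [ 0.4717 -0.1783  0.0813] 0.08575811049831716 ((471.9104309082031, -179.11244201660156), (28.883468627929688, 22.160417556762695), 15.124089241027832)
black 32 [ 0.5207 -0.1555  0.0811] 0.08716778020610816 ((520.2044067382812, -155.90402221679688), (23.00373077392578, 6.938582420349121), 15.268010139465332)
foot 428 [ 0.6118 -0.2137  0.0764] 0.08963672926966448 ((612.9471435546875, -217.3978729248047), (50.8392333984375, 33.395851135253906), 89.73358154296875)
pot 383 [0.4758 0.3026 0.0571] 0.06836674428778755 ((475.62548828125, 298.6301574707031), (60.61019515991211, 60.509979248046875), 74.40536499023438)
[0.7129 0.0342 0.2185] 29.6
```

View pics/s9.png

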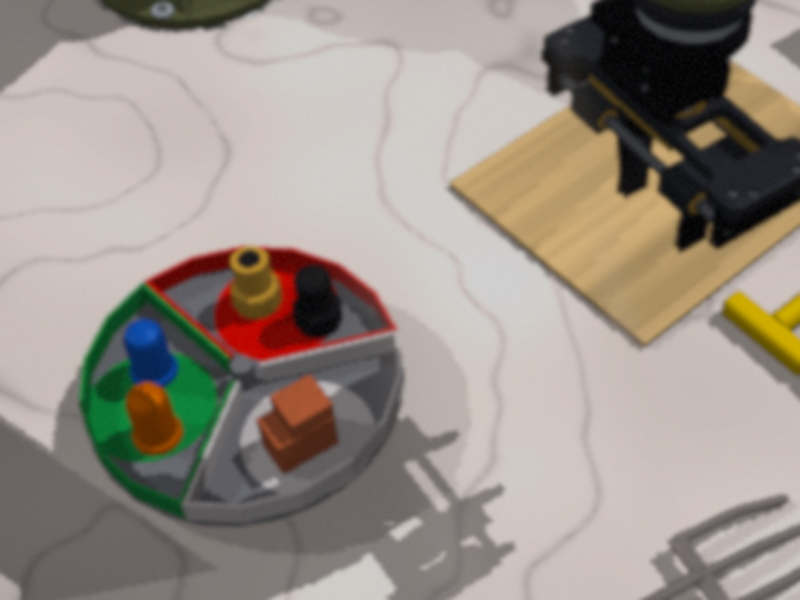

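View pics/t9.png

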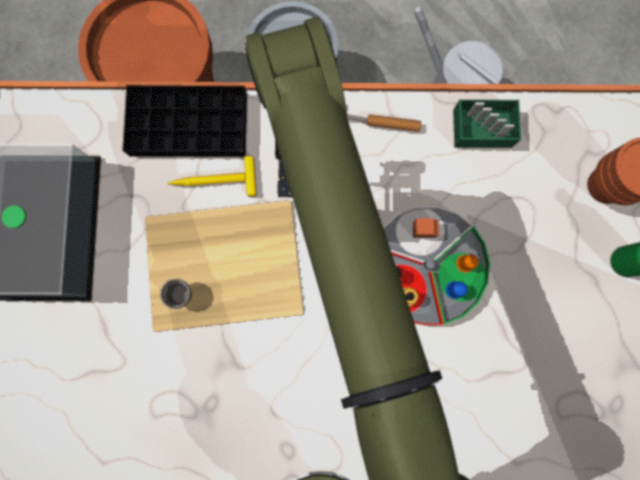

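```bash
python3 -c "
from cell import *
print(sign_off())"
```

```text
the job is handed in; nothing more can be done
None
```

I sorted all five oddments in the order you listed, and handed in at about 30 s of robot time, well under the 141 s limit. The toppers are in the green bay, the couplings in the red bay and the pot foot in the white bay.

The final scene picture shows all five upright on the floors of their bays, with the arm clear of everything. The caddy did not visibly turn. The pot measured within 0.5 mm of where it started, and the dibber looks unmoved in the top picture.

- **Topper positions:** the depth readings put the toppers about 7–11 mm in x from where I aimed to set them. They are still well inside the green bay, and I did not find out why they are off.
- **Couplings from above:** in the last top view the arm hid most of the red bay, so for the black coupling I relied on the scene picture and an earlier top view.

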